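# Gauge the socket, fit the matching support post

### The arm

A 7-joint arm with a two-finger parallel gripper is mounted at the origin on the work surface. World frame = base frame: x ahead of the robot, y to its left, z up, the work surface at z = 0. Lengths are in m, angles in degrees, forces in N, time in s.
With the tool pointing down it reaches from about 0.35 to 0.9 m from the base axis. Payload 19.9 kg.
Tool frame: the origin (TCP) lies midway between the tips of the shut fingers; the grasp point (between the pads) lies 19 mm behind it (arm.hold_point_z is the distance from the TCP to the grasp point, in m); z points along the fingers, y is the direction in which the jaws open and shut (so a half turn about z gives the same grasp; the last joint's range is limited). The gripper opens to 94 mm and grips with 3 to 60 N. Pads are 16 mm wide; open, the fingers measure 119 mm over their backs; the gripper's body (75 mm by 177 mm) begins 78 mm behind the grasp point.
Start: joints at [-69.643, 23.915, -0.59, 92.452, 0.269, 63.638, -3.037], TCP at [0.242, 0.576, 0.205] pointing down, gripper open.
Joint ranges: [-161.28, 161.28], [-22.2, 115.67], [-73.04, 71.86], [3.21, 147.25], [-68.34, 248.33], [10.77, 114.83], [-161.83, 161.83]. Speed limits (degrees/s): [108.29, 108.29, 136.94, 136.94, 172.46, 172.46, 172.46].

### API

Orientations are given as a 3x3 rotation matrix whose columns are the frame's x, y, z axes.
In Python, from bench import arm gives the robot as it stands.
- The arm moves only by the tool apply_moves, never from a script. Its argument "commands" is text: rows parted by semicolons, each of 5 numbers parted by spaces: the closure in counts, from 0 (fully open) to 255 (shut), then the shift along the tool's x, y, z in m, then the turn about the tool's z in rad. A call has 1 to 20 rows; each row is the pose to reach, as a shift and turn from the pose measured when the call began, along the tool's axes at that moment; what a row does not reach only later rows make up. A row lasts 1/8 s, in which the tool goes at most 62.5 mm and 10.7 degrees, less where a joint would pass 70% of its speed; a pose out of reach is approached as far as the arm can. A call with a gripper value outside its range is refused whole. The fingers move at their own pace and stop on an object; "newtons" is the grip in N (left out, the last holds). Time passes only in rows, so rows that repeat a pose let the fingers close. It gives the time, the measured TCP pose, the force and the opening at its end, in the units of the state.
- arm.get_obs(): the state, without advancing time (a new reading comes with each control period).
- arm.camera(name): name is "scene" or "top"; returns a dict with "pixels" (400x640x3 uint8, red, green, blue), "range_z" (400x640 float32, m along the optical axis (not along the pixel's ray), 0 where there is no reading), "mtx" (3x3 intrinsics, pixels), "distortion" ([k1, k2, p1, p2, k3] as OpenCV has them; the pictures are not rectified), "world_from_camera" (4x4, takes a point from camera to world coordinates). Camera axes: x right, y down, z forward; pixel columns grow to the right and rows downward; lengths in m; the calibration is good to about 2 mm. A picture is of the moment at which its call begins.
- arm.close_job(): hands the job in, once; it reports no verdict.
The state is a dict: "time": time; "joint_positions": joint angles; "dq": joint speeds; "tau": joint torques, N m; "tcp_pos": TCP position; "tcp_rot": TCP orientation; "contact_force": force on the tool from outside, world axes, zero at the start; "moment": the same for the moment, N m; "grip_width": opening from 0.0 (shut) to 1.0 (fully open).
Only numpy, scipy, OpenCV 4.12 (cv2) and the standard library are available. Lean on these libraries where they do the work, as an engineer would, in place of code of your own. Each camera call takes 0.05 s, during which the arm holds its last target. There are 200 camera calls.

### The job

Take the depth rod from its stand, probe the post socket in the timber block down to its floor and pause there, then hang the rod back in its stand. Stand in the socket the one loose steel post that, resting on the floor of the socket, comes level with the top of the fixed post; leave the other two posts standing where they are and don't disturb the other things on the bench.

Things in the scene. Friction and masses are not known exactly. Their poses are not given: they have to be found in the camera images.
- block: Fixed timber support block, 90 mm (own x) x 220 mm (own y) x 90 mm high; origin at the centre of its underside on the bench. A round vertical blind post socket is bored in its top at own y = -70 mm; a steel post, 24 mm across, is fixed in its top at own y = +70 mm and stands 70 mm above the top face. It may be turned up to 0.4 rad.
- hole_mouth (a point): Centre of the socket's mouth, level with the block's top face (90 mm above the bench). The socket is 28 mm across with a 2 mm chamfer, and is 35, 52 or 69 mm deep (one of the three at random, to be found by probing); hard flat floor.
- fixed_post_top (a point): Centre of the top of the fixed steel post, 160 mm above the bench.
- rod: Depth rod, loose, 180 g, upright in its stand with the tip down. Origin at the flat tip; own z runs along the rod towards the handle. Steel stem 12 mm across; a fixed collar 34 mm across and 6 mm thick whose underside is 85 mm from the tip; black round handle 26 mm across from 105 to 165 mm above the tip.
- rod_grip (a point): Middle of the rod's handle, 135 mm above its tip.
- stand: Fixed wooden stand 80 x 80 x 95 mm high, origin at the centre of its underside, with a vertical 19 mm through hole in the centre of its top. The rod hangs in it by its collar, which rests on the stand's top, so the tip is then 10 mm above the bench.
- post_short: Loose plain round steel post, 24 mm across, 105 mm long, about 250 g, standing upright on a 5 mm thick rubber mat 320 x 85 mm; the three posts of 105, 122 and 139 mm stand in a row in any order, about 100 mm apart. Origin at the centre of its foot; own z along the post.
- post_short_top (a point): Centre of the top of the 105 mm post.
- post_mid: Loose plain round steel post, 24 mm across, 122 mm long, about 250 g, standing upright on a 5 mm thick rubber mat 320 x 85 mm; the three posts of 105, 122 and 139 mm stand in a row in any order, about 100 mm apart. Origin at the centre of its foot; own z along the post.
- post_mid_top (a point): Centre of the top of the 122 mm post.
- post_long: Loose plain round steel post, 24 mm across, 139 mm long, about 250 g, standing upright on a 5 mm thick rubber mat 320 x 85 mm; the three posts of 105, 122 and 139 mm stand in a row in any order, about 100 mm apart. Origin at the centre of its foot; own z along the post.
- post_long_top (a point): Centre of the top of the 139 mm post.
- tape_roll: Bystander, not to be disturbed: cardboard tape core lying flat, 90 mm across, 24 mm high.
- screwdriver: Bystander, not to be disturbed: screwdriver lying flat.
- wrench: Bystander, not to be disturbed: steel wrench lying flat.
- offcut: Bystander, not to be disturbed: timber offcut 60 x 130 x 35 mm.
- paint_can: Bystander, not to be disturbed: closed can 90 mm across, 110 mm high.
- screw_jar: Bystander, not to be disturbed: clear jar 66 mm across, 80 mm high.
- hammer: Bystander, not to be disturbed: hammer lying flat.
Things that resemble listed ones, but are neither listed nor needed, are in the scene too. What is shaped like the post_mid but green or red is not meant.

How it is judged:
By the outcome, as a careful person would: the job done as asked, in the order asked, and still so for the second after the job is handed in, with the robot touching nothing.
It also fails if it takes over 72 s, if anything falls off the work surface, if the arm or the gripper's body presses on something with over 40 N, if the wrist force passes 120 N, or if a joint passes its speed limit or range.

## Working session

There is one attempt and no reset: what is moved stays moved. The work goes in short steps, Python scripts to look and compute and a tool call to move; the robot and the scene stay as the last step left them, time stands still between calls to the robot, and variables do not carry over. Pictures are saved under pics/ and viewed, about 8 in all and at most 12, crops included, and the job is handed in when it is done.

Besides the shell and the picture viewer there is one more tool, called after "Emit:" as name(argument=value, ...), one argument or row to a line, values as JSON. apply_moves: Moves the arm, as the interface text tells. Its arguments: {"type":"object","properties":{"commands":{"type":"string"},"newtons":{"type":"number"}},"required":["commands"]}

```bash
ls; mkdir -p pics
cat > h.py <<'E'
import numpy as np, cv2
from bench import arm
def cloud(c):
    h,w=c["range_z"].shape
    u,v=np.meshgrid(np.arange(w),np.arange(h))
    p=cv2.undistortPoints(np.stack([u,v],-1).reshape(-1,1,2).astype(np.float64),c["mtx"],np.array(c["distortion"],float)).reshape(h,w,2)
    z=c["range_z"][...,None]
    P=np.concatenate([p*z,z,np.ones_like(z)],-1)
    W=(P@np.array(c["world_from_camera"]).T)[...,:3]
    W[c["range_z"]==0]=np.nan
    return W
def snap(n,f):
    c=arm.camera(n); c["W"]=cloud(c)
    np.savez("pics/%s.npz"%f,W=c["W"],px=c["pixels"],mtx=c["mtx"],T=c["world_from_camera"],d=np.array(c["distortion"],float))
    cv2.imwrite("pics/%s.png"%f,c["pixels"][...,::-1])
    return c
E
python3 - <<'E'
from h import *
for n in("scene","top"):
    c=snap(n,n); print(n,np.round(c["world_from_camera"],3).tolist(),np.round(c["mtx"],1).tolist())
o=arm.get_obs(); print(o, arm.hold_point_z)
E
```

```text
pics
scene [[0.81, 0.363, -0.461, 1.121], [0.587, -0.499, 0.638, -0.672], [0.001, -0.787, -0.618, 0.859], [0.0, 0.0, 0.0, 1.0]] [[448.1, 0.0, 321.1], [0.0, 448.1, 194.9], [0.0, 0.0, 1.0]]
top [[-0.009, -0.992, 0.128, 0.412], [-1.0, 0.01, 0.006, 0.052], [-0.007, -0.128, -0.992, 1.397], [0.0, 0.0, 0.0, 1.0]] [[462.6, 0.0, 322.9], [0.0, 462.6, 194.3], [0.0, 0.0, 1.0]]
{'time': 0.1, 'joint_positions': array([-69.64464102,  23.94364622,  -0.59079828,  92.48054487,
         0.26703207,  63.63692876,  -3.03800231]), 'dq': array([ 0.08684505, -0.15256017,  0.11750334,  0.01775588, -0.02591905,
       -0.02385477, -0.11891843]), 'tau': array([ 2.16370383e-03, -8.52585053e+01,  6.40096497e-01, -4.26688671e+01,
       -4.88989998e-02,  1.64121226e-02, -2.67889945e-06]), 'tcp_pos': array([0.24139481, 0.57615391, 0.20490961]), 'tcp_rot': array([[-9.22305070e-01,  3.86462453e-01, -3.61748866e-04],
       [ 3.86462619e-01,  9.22304552e-01, -9.77969970e-04],
       [-4.43060472e-05, -1.04178908e-03, -9.99999456e-01]]), 'contact_force': array([ 0.00640183, -0.01594278,  0.10400216]), 'moment': array([ 0.03176442, -0.00685958, -0.03712878]), 'grip_width': 0.9976526376031102} 0.0188
```

View pics/scene.png

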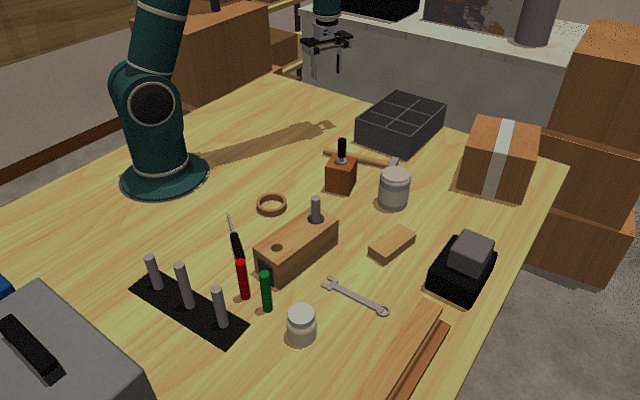

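View pics/top.png

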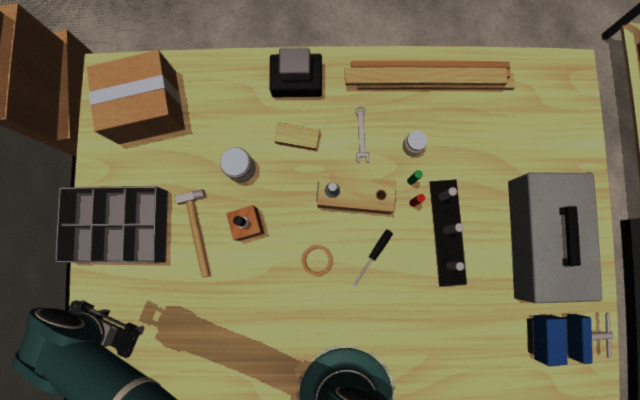

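The scene view shows the rod in its stand at (341,150) and the block at (297,245), with the socket at (277,247) and the fixed post at (316,205). The loose grey posts are at (152,270), (183,285) and (219,305). Red (242,278) and green (266,290) are decoys. In the top view the rod is at (241,222), the socket at (382,195), the fixed post at (333,188), and the posts at (452,193), (459,228) and (460,266).

Run:
```python
from h import *
D={n:np.load("pics/%s.npz"%n) for n in("top","scene")}
W=np.concatenate([D[n]["W"].reshape(-1,3) for n in D]); S=np.concatenate([np.full(D[n]["W"].shape[0]*640,i) for i,n in enumerate(D)])
T=D["top"]["W"]
def at(u,v): return T[v,u]
for nm,(u,v),r in [("rod",(239,219),.03),("fix",(332,187),.025),("pA",(452,191),.03),("pB",(459,227),.03),("pC",(460,265),.03)]:
    c=at(u,v); print(nm,c.round(3))
    for s in(0,1):
        m=(S==s)&(np.hypot(W[:,0]-c[0],W[:,1]-c[1])<r)&(W[:,2]>.05)
        p=W[m]; zt=np.percentile(p[:,2],95) if len(p) else 0
        q=p[p[:,2]>zt-.006]; 
        if len(q): print("  cam",s,len(p),"ztop",zt.round(4),"n",len(q),"mean",q.mean(0).round(4),"mid",((q.min(0)+q.max(0))/2).round(4))
# block top
for s in(0,1):
    m=(S==s)&(abs(W[:,2]-.09)<.006)&(np.hypot(W[:,0]-T[195,360,0],W[:,1]-T[195,360,1])<.14)
    p=W[m][:,:2].astype(np.float32); r=cv2.minAreaRect(p); print("block",s,len(p),r,W[m][:,2].mean())
    m=(S==s)&(abs(W[:,2]-.095)<.006)&(np.hypot(W[:,0]-T[219,239,0],W[:,1]-T[219,239,1])<.07)
    p=W[m][:,:2].astype(np.float32); r=cv2.minAreaRect(p); print("stand",s,len(p),r,W[m][:,2].mean())
big=lambda im:cv2.resize(im[...,::-1],None,fx=4,fy=4,interpolation=cv2.INTER_CUBIC)
a=big(D["top"]["px"][165:225,300:410]);b=big(D["scene"]["px"][190:270,245:345]);c=big(D["scene"]["px"][130:200,320:365])
o=np.zeros((580,800,3),np.uint8);o[:240,:440]=a;o[250:570,:400]=b;o[250:530,410:590]=c
e=big(D["top"]["px"][195:245,220:265]);o[:200,450:630]=e
cv2.imwrite("pics/crop.png",o)
```

```text
rod [0.506 0.283 0.176]
  cam 0 353 ztop 0.1769 n 69 mean [0.5027 0.2867 0.1756] mid [0.5022 0.2873 0.1761]
  cam 1 344 ztop 0.1746 n 45 mean [0.5053 0.2846 0.1738] mid [0.5045 0.287  0.173 ]
fix [0.591 0.035 0.162]
  cam 0 242 ztop 0.1632 n 51 mean [0.5927 0.0357 0.1615] mid [0.5928 0.0351 0.1642]
  cam 1 345 ztop 0.1611 n 57 mean [0.5957 0.0317 0.1599] mid [0.5948 0.0326 0.1589]
pA [ 0.581 -0.299  0.131]
  cam 0 114 ztop 0.1302 n 52 mean [ 0.5809 -0.2994  0.1276] mid [ 0.5816 -0.2991  0.1283]
  cam 1 342 ztop 0.1278 n 94 mean [ 0.5839 -0.303   0.1265] mid [ 0.5835 -0.3024  0.1262]
pB [ 0.48  -0.31   0.145]
  cam 0 121 ztop 0.1478 n 49 mean [ 0.4801 -0.309   0.1453] mid [ 0.4803 -0.3105  0.1456]
  cam 1 398 ztop 0.1448 n 88 mean [ 0.4822 -0.3127  0.1432] mid [ 0.4818 -0.3116  0.1431]
pC [ 0.377 -0.319  0.111]
  cam 0 107 ztop 0.1146 n 52 mean [ 0.3735 -0.3181  0.1121] mid [ 0.3738 -0.3182  0.1125]
  cam 1 262 ztop 0.1111 n 77 mean [ 0.3755 -0.3203  0.1094] mid [ 0.376  -0.3202  0.1093]
block 0 2205 ((0.586184024810791, -0.03473031520843506), (0.22088560461997986, 0.0915457010269165), 84.17923736572266) 0.09058096363824192
stand 0 664 ((0.5024499297142029, 0.28693675994873047), (0.08065839111804962, 0.08202309161424637), 16.07895851135254) 0.09540306079464417
block 1 2129 ((0.5870651006698608, -0.036220669746398926), (0.22349824011325836, 0.09418487548828125), 83.85294342041016) 0.09026988053867745
stand 1 380 ((0.5046622157096863, 0.286594033241272), (0.08152323216199875, 0.08689514547586441), 16.98208999633789) 0.0954054043744415
```

View pics/crop.png

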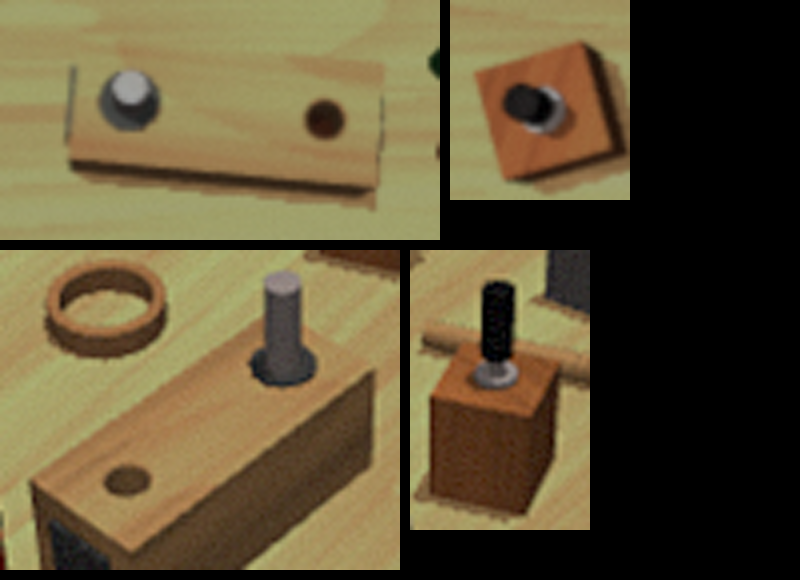

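Crop check: the rod has a black handle and a bright collar and sits in the reddish stand. The socket is the dark disc near the right end of the block, and the fixed post is at the left end. The green and red upright cylinders are rejected as posts, and the grey posts read about 105, 139 and 122 mm (C, B, A). Next I refine the socket centre and work out the first reach.

```bash
cat >> h.py <<'E'
def to(xyz,jaw=0.):
    "shift in tool axes and turn so jaws lie along world angle jaw (deg, mod 180)"
    o=arm.get_obs(); R=o["tcp_rot"]; s=R.T@(np.array(xyz)-o["tcp_pos"])
    a=np.degrees(np.arctan2(R[1,1],R[0,1])); t=(a-jaw+90)%180-90
    print("t",round(o["time"],2),"tcp",o["tcp_pos"].round(4),"F",o["contact_force"].round(1),"w",round(o["grip_width"]*94,1),"tilt z",R[:,2].round(3),"J",o["joint_positions"].round(0))
    print("shift",s.round(4),"turn",round(np.radians(t),3))
def pix2plane(D,uv,z):
    p=cv2.undistortPoints(np.array([[uv]],float),D["mtx"],D["d"]).ravel(); T=D["T"]
    r=T[:3,:3]@np.array([p[0],p[1],1]); o=T[:3,3]; return o+r*(z-o[2])/r[2]
E
python3 - <<'E'
from h import *
for n,(x0,x1,y0,y1) in(("top",(372,392,186,204)),("scene",(265,289,238,256))):
    D=np.load("pics/%s.npz"%n); g=D["px"][y0:y1,x0:x1].astype(float).sum(2)
    th=(np.percentile(g,90)+g.min())/2; m=(g<th).astype(np.uint8)
    k,l,st,ce=cv2.connectedComponentsWithStats(m); i=1+np.argmax(st[1:,4])
    print(n,st[i],ce[i]+[x0,y0],pix2plane(D,ce[i]+[x0,y0],.09).round(4))
to([.5036,.2868,.235],0); 
D=np.load("pics/top.npz")
for uv in((418,198),(416,175)): print(D["W"][uv[1],uv[0]].round(3))
E
```

```text
top [ 4  4 10 10 74] [380.68918919 194.60810811] [ 0.5784 -0.1045  0.09  ]
scene [ 6  6 12  8 70] [276.34285714 247.25714286] [ 0.5804 -0.1077  0.09  ]
t 0.1 tcp [0.2414 0.5762 0.2049] F [ 0.  -0.   0.1] w 93.8 tilt z [-0.    -0.001 -1.   ] J [-70.  24.  -1.  92.   0.  64.  -3.]
shift [-0.3537 -0.1656 -0.0299] turn 1.174
[ 0.563 -0.204  0.124]
[ 0.629 -0.201  0.121]
```

Emit:
apply_moves(
  commands="100 -0.05 -0.024 -0.03 0.17; 100 -0.1 -0.047 -0.03 0.34; 100 -0.15 -0.07 -0.03 0.5; 100 -0.2 -0.094 -0.03 0.67; 100 -0.25 -0.117 -0.03 0.84; 100 -0.3 -0.14 -0.03 1.0; 100 -0.3537 -0.1656 -0.03 1.174; 100 -0.3537 -0.1656 -0.03 1.174; 100 -0.3537 -0.1656 -0.03 1.174; 100 -0.3537 -0.1656 -0.03 1.174; 100 -0.3537 -0.1656 -0.03 1.174",
  newtons=30,
)

```text
time: 1.48
tcp_pos: [0.5031, 0.2875, 0.2351]
tcp_rot: [[-0.002, 1.0, -0.001], [1.0, 0.002, -0.001], [-0.001, -0.001, -1.0]]
contact_force: [-0.1, -0.5, 0.7]
grip_width: 0.604
```

Run:
```python
from h import *
to([.5036,.2868,.126],0)
c=snap("scene","s2"); cv2.imwrite("pics/s2c.png",cv2.resize(c["pixels"][40:240,240:440,::-1],None,fx=3,fy=3))
```

```text
t 1.48 tcp [0.5031 0.2875 0.2351] F [-0.1 -0.5  0.7] w 56.7 tilt z [-0.001 -0.001 -1.   ] J [-49.  18.  20.  98.  -7.  65. -27.]
shift [-0.0006  0.0006  0.1091] turn 0.002
```

View pics/s2c.png

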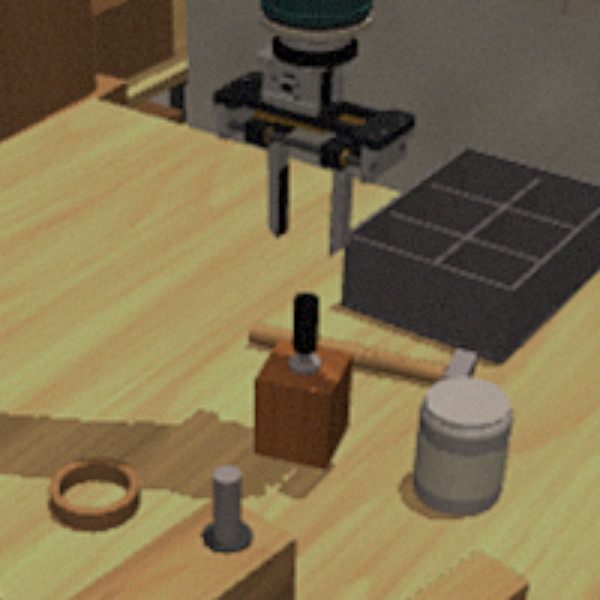

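The crop shows the open gripper directly above the rod (crop pixel 305,320), with the path clear. I go down and grip.

Emit:
apply_moves(
  commands="100 -0.0006 0.0006 0.03 0; 100 -0.0006 0.0006 0.06 0; 100 -0.0006 0.0006 0.085 0; 100 -0.0006 0.0006 0.109 0; 100 -0.0006 0.0006 0.109 0; 100 -0.0006 0.0006 0.109 0; 255 -0.0006 0.0006 0.109 0; 255 -0.0006 0.0006 0.109 0; 255 -0.0006 0.0006 0.109 0; 255 -0.0006 0.0006 0.109 0; 255 -0.0006 0.0006 0.109 0; 255 -0.0006 0.0006 0.109 0",
  newtons=30,
)

```text
time: 3.02
tcp_pos: [0.5039, 0.2868, 0.1263]
tcp_rot: [[-0.001, 1.0, -0.0], [1.0, 0.001, -0.001], [-0.001, -0.0, -1.0]]
contact_force: [-1.6, -0.7, 5.2]
grip_width: 0.27
```

Run:
```python
from h import *
to([.5036,.2868,.24],0)
print(arm.get_obs()["moment"])
```

```text
t 3.02 tcp [0.5039 0.2868 0.1263] F [-1.6 -0.7  5.2] w 25.4 tilt z [-0.    -0.001 -1.   ] J [-47.  25.  19. 104. -10.  53. -24.]
shift [-0.     -0.0003 -0.1137] turn 0.001
[-0.14602235  0.39708971 -0.02484504]
```

Emit:
apply_moves(
  commands="255 0 0 -0.02 0; 255 0 0 -0.045 0; 255 0 0 -0.075 0; 255 0 0 -0.11 0; 255 0 0 -0.145 0; 255 0 0 -0.17 0; 255 0 0 -0.17 0; 255 0 0 -0.17 0",
)

```text
time: 4.03
tcp_pos: [0.5034, 0.2866, 0.2949]
tcp_rot: [[-0.001, 1.0, -0.002], [1.0, 0.001, -0.002], [-0.002, -0.002, -1.0]]
contact_force: [-0.5, 0.0, -2.1]
grip_width: 0.276
```

Run:
```python
from h import *
to([.5795,-.1055,.296],0)
```

```text
t 4.03 tcp [0.5034 0.2866 0.2949] F [-0.5  0.  -2.1] w 26.0 tilt z [-0.002 -0.002 -1.   ] J [-50.  16.  21.  93.  -6.  72. -27.]
shift [-0.3923  0.0755 -0.0006] turn 0.001
```

Emit:
apply_moves(
  commands="255 -0.03 0.006 0 0; 255 -0.075 0.015 0 0; 255 -0.12 0.024 0 0; 255 -0.165 0.032 0 0; 255 -0.21 0.041 0 0; 255 -0.255 0.05 0 0; 255 -0.3 0.058 0 0; 255 -0.345 0.067 0 0; 255 -0.38 0.073 0 0; 255 -0.3923 0.0757 0 0; 255 -0.3923 0.0757 0 0; 255 -0.3923 0.0757 0 0; 255 -0.3923 0.0757 0 0",
)

```text
time: 5.65
tcp_pos: [0.5797, -0.1043, 0.2954]
tcp_rot: [[-0.003, 1.0, -0.002], [1.0, 0.003, -0.001], [-0.001, -0.002, -1.0]]
contact_force: [-0.2, 0.2, -2.1]
grip_width: 0.27
```

Run:
```python
from h import *
to([.5795,-.1055,.2143],0)
a=snap("scene","s3");b=snap("top","t3")
o=np.zeros((480,800,3),np.uint8)
o[:480,:400]=cv2.resize(a["pixels"][120:280,210:343,::-1],(400,480));o[:400,400:]=cv2.resize(b["pixels"][150:250,300:400,::-1],(400,400))
cv2.imwrite("pics/c3.png",o)
```

```text
t 5.65 tcp [ 0.5797 -0.1043  0.2954] F [-0.2  0.2 -2.1] w 25.4 tilt z [-0.002 -0.001 -1.   ] J [-19.  18.  33.  92. -10.  73.  16.]
shift [-0.0011 -0.0001  0.0811] turn 0.003
```

View pics/c3.png

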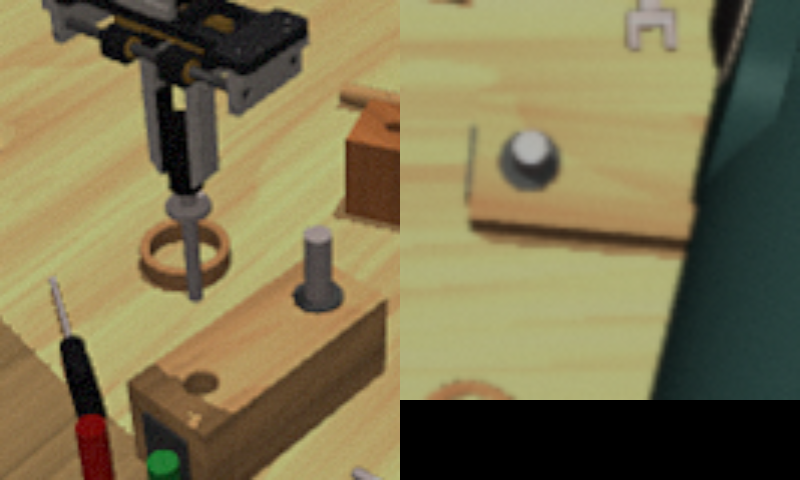

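The rod hangs almost straight, with its tip (196,298 in the crop) above the socket (201,382). I lower it, slowly once it is past the mouth.

Emit:
apply_moves(
  commands="255 -0.001 0 0.03 0; 255 -0.001 0 0.06 0; 255 -0.001 0 0.08 0; 255 -0.001 0 0.085 0; 255 -0.001 0 0.09 0; 255 -0.001 0 0.096 0; 255 -0.001 0 0.102 0; 255 -0.001 0 0.108 0; 255 -0.001 0 0.114 0; 255 -0.001 0 0.119 0; 255 -0.001 0 0.119 0; 255 -0.001 0 0.119 0",
)

```text
time: 7.25
tcp_pos: [0.5797, -0.106, 0.1766]
tcp_rot: [[-0.003, 1.0, -0.001], [1.0, 0.003, -0.001], [-0.001, -0.001, -1.0]]
contact_force: [-0.8, -0.2, -2.1]
grip_width: 0.27
```

Inside the socket (tip about 0.060) with no contact. I go through the 35 mm level (TCP 0.171).

Emit:
apply_moves(
  commands="255 0 0 0.003 0; 255 0 0 0.005 0; 255 0 0 0.007 0; 255 0 0 0.009 0; 255 0 0 0.009 0; 255 0 0 0.009 0",
)

```text
time: 8.0
tcp_pos: [0.5797, -0.106, 0.1677]
tcp_rot: [[-0.002, 1.0, -0.001], [1.0, 0.002, -0.001], [-0.001, -0.001, -1.0]]
contact_force: [-0.2, 1.1, -1.8]
grip_width: 0.273
```

Deeper than 35 mm. Next is the 52 mm level (TCP 0.1543).

Emit:
apply_moves(
  commands="255 0 0 0.004 0; 255 0 0 0.008 0; 255 0 0 0.011 0; 255 0 0 0.013 0; 255 0 0 0.0145 0; 255 0 0 0.0155 0; 255 0 0 0.0155 0; 255 0 0 0.0155 0",
)

```text
time: 9.0
tcp_pos: [0.5797, -0.106, 0.1523]
tcp_rot: [[-0.003, 1.0, -0.001], [1.0, 0.003, -0.001], [-0.001, -0.001, -1.0]]
contact_force: [-0.1, -0.8, -1.5]
grip_width: 0.275
```

Emit:
apply_moves(
  commands="255 0 0 0.005 0; 255 0 0 0.009 0; 255 0 0 0.011 0; 255 0 0 0.013 0; 255 0 0 0.0145 0; 255 0 0 0.0155 0; 255 0 0 0.0155 0; 255 0 0 0.0155 0",
)

```text
time: 10.0
tcp_pos: [0.5799, -0.1061, 0.1373]
tcp_rot: [[-0.002, 1.0, -0.001], [1.0, 0.002, -0.001], [-0.001, -0.001, -1.0]]
contact_force: [-1.3, -0.2, 5.4]
grip_width: 0.271
```

Contact at TCP 0.1373 (about +7 N) means the floor is at 69 mm, so the 139 mm post is needed. I pause on the floor.

Emit:
apply_moves(
  commands="255 0 0 0.001 0; 255 0 0 0.001 0; 255 0 0 0.001 0; 255 0 0 0.001 0; 255 0 0 0.001 0; 255 0 0 0.001 0; 255 0 0 0.001 0; 255 0 0 0.001 0; 255 0 0 0.001 0; 255 0 0 0.001 0; 255 0 0 0.001 0; 255 0 0 0.001 0",
)

```text
time: 11.5
tcp_pos: [0.5801, -0.1063, 0.1372]
tcp_rot: [[-0.002, 1.0, 0.0], [1.0, 0.002, -0.001], [-0.001, 0.0, -1.0]]
contact_force: [-4.1, 1.2, 12.6]
grip_width: 0.272
```

Emit:
apply_moves(
  commands="255 0 0 -0.01 0; 255 0 0 -0.03 0; 255 0 0 -0.06 0; 255 0 0 -0.09 0; 255 0 0 -0.12 0; 255 0 0 -0.15 0; 255 0 0 -0.16 0; 255 0 0 -0.16 0; 255 0 0 -0.16 0",
)

```text
time: 12.62
tcp_pos: [0.5796, -0.106, 0.296]
tcp_rot: [[-0.002, 1.0, -0.002], [1.0, 0.002, -0.001], [-0.001, -0.002, -1.0]]
contact_force: [0.1, 0.9, -2.1]
grip_width: 0.274
```

Run:
```python
from h import *
to([.5039,.2868,.296],0)
```

```text
t 12.62 tcp [ 0.5796 -0.106   0.296 ] F [ 0.1  0.9 -2.1] w 25.8 tilt z [-0.002 -0.001 -1.   ] J [-19.  18.  33.  92. -10.  73.  16.]
shift [ 3.93e-01 -7.48e-02 -3.00e-04] turn 0.002
```

Emit:
apply_moves(
  commands="255 0.03 -0.006 0 0; 255 0.075 -0.015 0 0; 255 0.12 -0.023 0 0; 255 0.165 -0.032 0 0; 255 0.21 -0.04 0 0; 255 0.255 -0.049 0 0; 255 0.3 -0.057 0 0; 255 0.345 -0.066 0 0; 255 0.38 -0.0725 0 0; 255 0.393 -0.0748 0 0; 255 0.393 -0.0748 0 0; 255 0.393 -0.0748 0 0; 255 0.393 -0.0748 0 0; 255 0.393 -0.0748 0 0",
)

```text
time: 14.38
tcp_pos: [0.5041, 0.2863, 0.2958]
tcp_rot: [[-0.001, 1.0, -0.001], [1.0, 0.001, -0.001], [-0.001, -0.001, -1.0]]
contact_force: [0.4, 0.6, -1.9]
grip_width: 0.273
```

Run:
```python
from h import *
to([.5039,.2868,.1263],0)
c=snap("scene","s4")
cv2.imwrite("pics/c4.png",cv2.resize(c["pixels"][80:200,300:400,::-1],None,fx=5,fy=5))
# tilt of stem/handle from the clouds of both cameras
W=c["W"].reshape(-1,3); o=arm.get_obs()["tcp_pos"]
m=(np.hypot(W[:,0]-o[0],W[:,1]-o[1])<.02)&(W[:,2]>.17)&(W[:,2]<.275)
p=W[m]
for z in np.arange(.17,.3,.01):
    q=p[(p[:,2]>z)&(p[:,2]<z+.01)]
    if len(q)>3: print(z.round(3),len(q),q[:,:2].mean(0).round(4))
```

```text
t 14.38 tcp [0.5041 0.2863 0.2958] F [ 0.4  0.6 -1.9] w 25.7 tilt z [-0.001 -0.001 -1.   ] J [-50.  16.  21.  93.  -6.  72. -27.]
shift [ 0.0007 -0.      0.1695] turn 0.001
0.18 14 [0.5064 0.2846]
0.19 11 [0.5067 0.2836]
0.2 12 [0.5075 0.2843]
0.21 12 [0.5062 0.2831]
0.22 12 [0.5059 0.2838]
0.23 14 [0.5064 0.2824]
0.24 12 [0.5055 0.2841]
0.25 15 [0.5059 0.284 ]
0.26 29 [0.5072 0.2816]
0.27 33 [0.5067 0.2838]
```

View pics/c4.png

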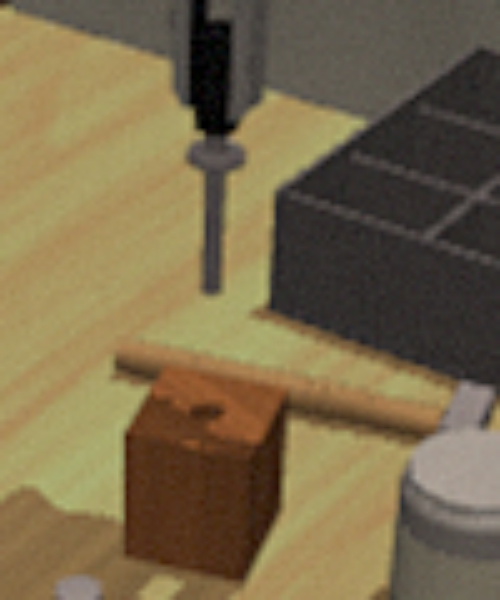

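The rod hangs vertically over the empty stand hole (205,410 in the crop). I lower it back in.

Emit:
apply_moves(
  commands="255 0.0007 0 0.03 0; 255 0.0007 0 0.055 0; 255 0.0007 0 0.072 0; 255 0.0007 0 0.08 0; 255 0.0007 0 0.088 0; 255 0.0007 0 0.096 0; 255 0.0007 0 0.104 0; 255 0.0007 0 0.112 0; 255 0.0007 0 0.12 0; 255 0.0007 0 0.12 0",
)

```text
time: 15.68
tcp_pos: [0.5037, 0.2868, 0.1752]
tcp_rot: [[-0.002, 1.0, -0.002], [1.0, 0.002, -0.002], [-0.002, -0.002, -1.0]]
contact_force: [0.2, 0.3, -2.2]
grip_width: 0.271
```

In the hole with no contact; the remaining drop is 0.049.

Emit:
apply_moves(
  commands="255 0 0 0.012 0; 255 0 0 0.024 0; 255 0 0 0.034 0; 255 0 0 0.042 0; 255 0 0 0.046 0; 255 0 0 0.048 0; 255 0 0 0.049 0; 255 0 0 0.049 0; 255 0 0 0.049 0",
)

```text
time: 16.8
tcp_pos: [0.5036, 0.2869, 0.1264]
tcp_rot: [[-0.002, 1.0, -0.002], [1.0, 0.002, -0.001], [-0.001, -0.002, -1.0]]
contact_force: [-0.2, -0.5, -1.1]
grip_width: 0.272
```

Emit:
apply_moves(
  commands="255 0 0 0.001 0; 255 0 0 0.001 0; 170 0 0 0.001 0; 140 0 0 0.001 0; 110 0 0 0.001 0; 110 0 0 0.001 0; 110 0 0 0.001 0; 110 0 0 0.001 0; 110 0 0 -0.02 0; 110 0 0 -0.05 0; 110 0 0 -0.09 0; 110 0 0 -0.13 0; 110 0 0 -0.17 0; 110 0 0 -0.17 0; 110 0 0 -0.17 0",
)

```text
time: 18.68
tcp_pos: [0.5037, 0.287, 0.2956]
tcp_rot: [[-0.002, 1.0, -0.003], [1.0, 0.002, -0.002], [-0.002, -0.003, -1.0]]
contact_force: [0.7, 0.6, 0.1]
grip_width: 0.565
```

Run:
```python
from h import *
to([.481,-.311,.25],0)
c=snap("scene","s5"); b=snap("top","t5")
W=c["W"].reshape(-1,3)
m=(np.hypot(W[:,0]-.5036,W[:,1]-.2868)<.03)&(W[:,2]>.05)&(W[:,2]<.2); p=W[m]; zt=np.percentile(p[:,2],95); print(zt,p[p[:,2]>zt-.006].mean(0))
D=np.load("pics/t5.npz")["W"].reshape(-1,3); 
for nm,x,y in(("long",.481,-.311),("A",.5825,-.3008),("C",.375,-.3192)):
  for w,n in((W,"scene"),(D,"top")):
    m=(np.hypot(w[:,0]-x,w[:,1]-y)<.03)&(w[:,2]>.05); p=w[m]
    if len(p): zt=np.percentile(p[:,2],95); q=p[p[:,2]>zt-.005]; print(nm,n,len(q),zt.round(4),q.mean(0).round(4))
```

```text
t 18.68 tcp [0.5037 0.287  0.2956] F [0.7 0.6 0.1] w 53.1 tilt z [-0.003 -0.002 -1.   ] J [-50.  16.  22.  93.  -6.  72. -27.]
shift [-0.5978 -0.0236  0.0467] turn 0.002
0.17529400290473313 [0.50566777 0.28444907 0.17468509]
long scene 84 0.1445 [ 0.4821 -0.3127  0.1436]
long top 43 0.1465 [ 0.4797 -0.31    0.1449]
A scene 91 0.1279 [ 0.5835 -0.303   0.1267]
A top 48 0.1306 [ 0.5807 -0.2993  0.1285]
C scene 68 0.1113 [ 0.3749 -0.3195  0.1098]
C top 50 0.1137 [ 0.3736 -0.3182  0.1114]
```

The rod is back in its stand (top at 0.175 as before). Next is the 139 mm post, the middle one in the row (its top is about 0.144).

Emit:
apply_moves(
  commands="110 -0.04 -0.0016 0 0; 110 -0.09 -0.0035 0 0; 110 -0.14 -0.0055 0 0; 110 -0.19 -0.0075 0 0; 110 -0.24 -0.0095 0 0; 110 -0.29 -0.0115 0 0; 110 -0.34 -0.0135 0 0; 110 -0.39 -0.0155 0 0; 110 -0.44 -0.0175 0 0; 110 -0.49 -0.0195 0 0; 110 -0.54 -0.0215 0 0; 110 -0.58 -0.023 0.02 0; 110 -0.598 -0.0237 0.045 0; 110 -0.598 -0.0237 0.07 0; 110 -0.598 -0.0237 0.08 0; 110 -0.598 -0.0237 0.08 0; 110 -0.598 -0.0237 0.08 0",
)

```text
time: 20.9
tcp_pos: [0.481, -0.3113, 0.2175]
tcp_rot: [[-0.002, 1.0, -0.002], [1.0, 0.002, -0.003], [-0.003, -0.002, -1.0]]
contact_force: [-0.2, -0.6, -0.4]
grip_width: 0.568
```

Run:
```python
from h import *
to([.481,-.3114,.105],0)
c=snap("scene","s6")
cv2.imwrite("pics/c6.png",cv2.resize(c["pixels"][170:360,110:290,::-1],None,fx=3,fy=3))
```

```text
t 20.9 tcp [ 0.481  -0.3113  0.2175] F [-0.2 -0.6 -0.4] w 53.4 tilt z [-0.002 -0.003 -1.   ] J [ -3.  22.  42. 100. -16.  64.  44.]
shift [0.0002 0.0002 0.1125] turn 0.002
```

View pics/c6.png

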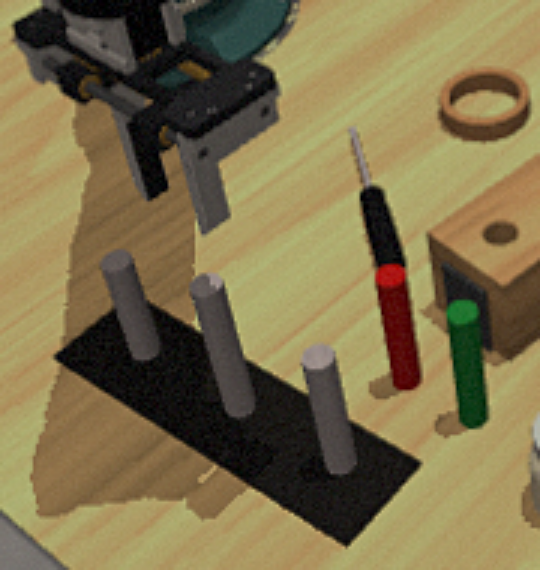

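The gripper sits over the middle post, which is the tallest (crop 207,280). The neighbours at (118,260) and (318,355) are clear of the fingers. I descend and grip.

Emit:
apply_moves(
  commands="110 0 0 0.03 0; 110 0 0 0.055 0; 110 0 0 0.075 0; 110 0 0 0.095 0; 110 0 0 0.11 0; 110 0 0 0.1125 0; 110 0 0 0.1125 0; 255 0 0 0.1125 0; 255 0 0 0.1125 0; 255 0 0 0.1125 0; 255 0 0 0.1125 0; 255 0 0 0.1125 0; 255 0 0 0.1125 0; 255 0 0 0.1125 0",
  newtons=45,
)

```text
time: 22.7
tcp_pos: [0.4809, -0.3118, 0.1052]
tcp_rot: [[-0.002, 1.0, -0.002], [1.0, 0.002, -0.003], [-0.003, -0.002, -1.0]]
contact_force: [-0.7, 1.0, 4.8]
grip_width: 0.247
```

Emit:
apply_moves(
  commands="255 0 0 -0.01 0; 255 0 0 -0.03 0; 255 0 0 -0.06 0; 255 0 0 -0.09 0; 255 0 0 -0.12 0; 255 0 0 -0.15 0; 255 0 0 -0.175 0; 255 0 0 -0.18 0; 255 0 0 -0.18 0; 255 0 0 -0.18 0",
)

```text
time: 23.95
tcp_pos: [0.4809, -0.3109, 0.2843]
tcp_rot: [[-0.002, 1.0, -0.003], [1.0, 0.002, -0.002], [-0.002, -0.003, -1.0]]
contact_force: [-0.5, 0.0, -2.4]
grip_width: 0.246
```

Run:
```python
from h import *
to([.5797,-.1058,.285],0)
```

```text
t 23.95 tcp [ 0.4809 -0.3109  0.2843] F [-0.5  0.  -2.4] w 23.1 tilt z [-0.003 -0.002 -1.   ] J [ -5.  19.  44.  96. -13.  71.  42.]
shift [ 0.2049  0.0993 -0.0014] turn 0.002
```

Emit:
apply_moves(
  commands="255 0.02 0.01 0 0; 255 0.05 0.024 0 0; 255 0.085 0.041 0 0; 255 0.12 0.058 0 0; 255 0.155 0.075 0 0; 255 0.185 0.09 0 0; 255 0.205 0.0993 0 0; 255 0.205 0.0993 0.02 0; 255 0.205 0.0993 0.05 0; 255 0.205 0.0993 0.065 0; 255 0.205 0.0993 0.065 0; 255 0.205 0.0993 0.065 0; 255 0.205 0.0993 0.065 0",
)

```text
time: 25.58
tcp_pos: [0.5799, -0.1061, 0.2194]
tcp_rot: [[-0.002, 1.0, -0.002], [1.0, 0.002, -0.002], [-0.002, -0.002, -1.0]]
contact_force: [0.2, -0.1, -1.2]
grip_width: 0.254
```

Run:
```python
from h import *
to([.5797,-.1058,.121],0)
c=snap("scene","s7"); W=c["W"].reshape(-1,3); o=arm.get_obs()["tcp_pos"]
m=(np.hypot(W[:,0]-o[0],W[:,1]-o[1])<.022)&(W[:,2]>.1)&(W[:,2]<.21); p=W[m]
for z in np.arange(.1,.21,.01):
    q=p[(p[:,2]>z)&(p[:,2]<z+.01)]
    if len(q)>3: print(z.round(3),len(q),q[:,:2].mean(0).round(4))
cv2.imwrite("pics/c7.png",cv2.resize(c["pixels"][160:280,220:340,::-1],None,fx=5,fy=5))
```

```text
t 25.57 tcp [ 0.5799 -0.1061  0.2194] F [ 0.2 -0.1 -1.2] w 23.9 tilt z [-0.002 -0.002 -1.   ] J [-22.  23.  38.  98. -15.  65.  21.]
shift [ 0.0005 -0.      0.0984] turn 0.002
0.12 27 [ 0.5863 -0.1118]
0.13 29 [ 0.5862 -0.1121]
0.14 33 [ 0.5861 -0.1123]
0.15 31 [ 0.586  -0.1118]
0.16 37 [ 0.5861 -0.1113]
0.17 33 [ 0.5856 -0.1126]
0.18 33 [ 0.5864 -0.1117]
0.19 33 [ 0.5858 -0.1115]
0.2 37 [ 0.5864 -0.1114]
```

View pics/c7.png

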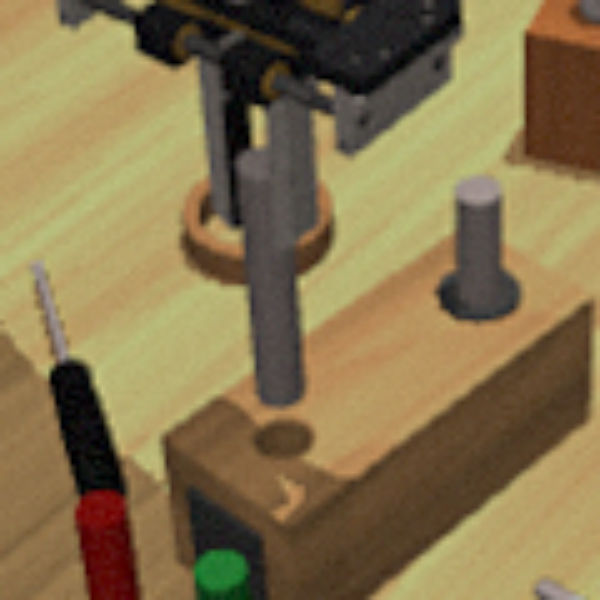

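The post hangs vertically above the socket (279,400 vs 284,438 in the crop). I lower it slowly to just past the mouth.

Emit:
apply_moves(
  commands="255 -0.0003 0 0.01 0; 255 -0.0003 0 0.019 0; 255 -0.0003 0 0.024 0; 255 -0.0003 0 0.027 0; 255 -0.0003 0 0.029 0; 255 -0.0003 0 0.031 0; 255 -0.0003 0 0.033 0; 255 -0.0003 0 0.033 0",
  newtons=45,
)

```text
time: 26.62
tcp_pos: [0.5798, -0.1063, 0.1862]
tcp_rot: [[-0.002, 1.0, -0.002], [1.0, 0.002, -0.002], [-0.002, -0.002, -1.0]]
contact_force: [0.5, -0.1, -1.5]
grip_width: 0.25
```

Foot about 4 mm below the mouth, no contact. Continuing.

Emit:
apply_moves(
  commands="255 0 0 0.004 0; 255 0 0 0.008 0; 255 0 0 0.012 0; 255 0 0 0.017 0; 255 0 0 0.022 0; 255 0 0 0.027 0; 255 0 0 0.032 0; 255 0 0 0.032 0",
)

```text
time: 27.62
tcp_pos: [0.5795, -0.1064, 0.1538]
tcp_rot: [[-0.002, 1.0, -0.003], [1.0, 0.002, -0.002], [-0.002, -0.003, -1.0]]
contact_force: [0.6, -0.8, -1.6]
grip_width: 0.248
```

Still free; 32.6 mm to the floor (TCP about 0.1212).

Emit:
apply_moves(
  commands="255 0 0 0.006 0; 255 0 0 0.012 0; 255 0 0 0.018 0; 255 0 0 0.024 0; 255 0 0 0.028 0; 255 0 0 0.03 0; 255 0 0 0.0315 0; 255 0 0 0.0325 0; 255 0 0 0.0325 0; 255 0 0 0.0325 0",
)

```text
time: 28.88
tcp_pos: [0.5794, -0.1065, 0.1214]
tcp_rot: [[-0.002, 1.0, -0.003], [1.0, 0.002, -0.002], [-0.002, -0.003, -1.0]]
contact_force: [0.0, -0.7, -2.1]
grip_width: 0.245
```

Emit:
apply_moves(
  commands="255 0 0 0.0008 0; 255 0 0 0.0016 0; 255 0 0 0.0016 0; 255 0 0 0.0016 0",
)

```text
time: 29.38
tcp_pos: [0.5799, -0.1068, 0.1211]
tcp_rot: [[-0.002, 1.0, -0.001], [1.0, 0.002, -0.002], [-0.002, -0.001, -1.0]]
contact_force: [-5.8, 0.6, 19.0]
grip_width: 0.252
```

The post is on the floor (19 N at TCP 0.121). I ease off, release and retreat straight up.

Emit:
apply_moves(
  commands="255 0 0 -0.0005 0; 255 0 0 -0.0005 0; 180 0 0 -0.0005 0; 150 0 0 -0.0005 0; 120 0 0 -0.0005 0; 110 0 0 -0.0005 0; 110 0 0 -0.0005 0; 110 0 0 -0.0005 0; 110 0 0 -0.02 0; 110 0 0 -0.05 0; 110 0 0 -0.09 0; 110 0 0 -0.13 0; 110 0 0 -0.17 0; 110 0.05 -0.03 -0.17 0; 110 0.1 -0.06 -0.17 0; 110 0.15 -0.1 -0.17 0; 110 0.2 -0.14 -0.17 0; 110 0.2 -0.14 -0.17 0; 110 0.2 -0.14 -0.17 0",
)

```text
time: 31.75
tcp_pos: [0.4401, 0.093, 0.292]
tcp_rot: [[-0.002, 1.0, -0.0], [1.0, 0.002, -0.001], [-0.001, -0.0, -1.0]]
contact_force: [1.3, -0.5, 0.5]
grip_width: 0.571
```

Run:
```python
from h import *
to([0,0,0],0)
c=snap("scene","s8"); A=np.load("pics/scene.npz")["W"]; W=c["W"].reshape(-1,3)
for nm,x,y in(("socket post",.5797,-.106),("fixed",.594,.034),("rod",.5036,.2868),("A mid",.5825,-.301),("C short",.375,-.3192)):
    p=W[(np.hypot(W[:,0]-x,W[:,1]-y)<.028)&(W[:,2]>.05)&(W[:,2]<.2)]; zt=np.percentile(p[:,2],95); q=p[p[:,2]>zt-.005]; print(nm,len(q),zt.round(4),q.mean(0).round(4))
D=np.abs(cv2.GaussianBlur(c["pixels"],(5,5),0).astype(int)-cv2.GaussianBlur(np.load("pics/scene.npz")["px"],(5,5),0)).sum(2)>60
im=c["pixels"][...,::-1].copy(); cv2.drawContours(im,cv2.findContours(D.astype(np.uint8),0,2)[0],-1,(255,0,255),1)
cv2.imwrite("pics/v8.png",im)
```

```text
t 31.75 tcp [0.4401 0.093  0.292 ] F [ 1.3 -0.5  0.5] w 53.7 tilt z [-0.    -0.001 -1.   ] J [-48.   0.  32. 110.  -0.  69. -15.]
shift [-0.0918 -0.4402  0.2921] turn 0.002
socket post 67 0.1605 [ 0.5811 -0.1075  0.1598]
fixed 58 0.1604 [0.5957 0.0319 0.1595]
rod 44 0.1749 [0.5055 0.2846 0.1741]
A mid 90 0.1279 [ 0.5837 -0.3027  0.1267]
C short 71 0.1111 [ 0.3754 -0.3202  0.1098]
```

View pics/v8.png

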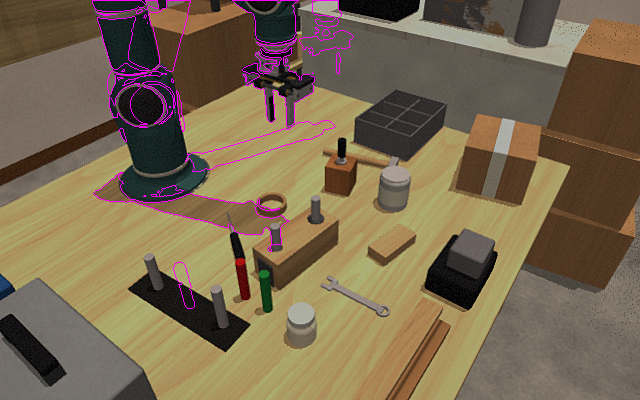

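The final view shows the post in the socket (276,237), level with the fixed post (316,205). The rod is in its stand (341,152). Only the arm, its shadow and the moved post have changed, so I hand the job in.

```bash
python3 -c "
from bench import arm
print(arm.close_job())"
```

```text
the job is handed in; nothing more can be done
None
```

The job is done and handed in, at about 32 s of the 72 s allowed; the hand-in gives no verdict.

- **Probing:** I took the rod from its stand and met a hard floor with it at 69 mm, where I paused about 1.5 s (about 13 N). There was no contact at the 35 or 52 mm levels. I then hung the rod back in its stand.
- **Post:** A 69 mm socket calls for the 139 mm post. I lowered it into the socket until it touched the floor (19 N), then released it and moved the arm clear.
- **Last checks:**
  - The top of the socket post read 160.5 mm and the fixed post 160.4 mm.
  - The rod top read 175 mm, as at the start.
  - The other two posts were unmoved to within 1 mm.
  - Comparing the scene picture before and after showed no change among the other things on the bench, only the arm, its shadow and the moved post.
- **Disagreement:** The two cameras differed by 2–4 mm in position, so I averaged them. Neither the rod nor the post met any resistance going into the socket. No check failed.

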